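Push a square tube home in the welding fixture

ROBOT

A 6-joint arm with a two-finger parallel gripper is mounted at the origin on the work surface; the furniture and walls round the work are solid. World frame = base frame: x ahead of the robot, y to its left, z up, the work surface at z = 0. Lengths are in m, angles in rad, forces in N, time in s.
With the tool pointing down it reaches from about 0.275 to 0.825 m from the base axis. Payload 4.9 kg.
Tool frame: the origin (TCP) lies midway between the tips of the shut fingers; the grasp point (between the pads) lies 19 mm behind it (bot.grip_depth is the distance from the TCP to the grasp point, in m); z points along the fingers, y is the line along which they close (so a half turn about z gives the same grasp; the last joint's range is limited). The gripper opens to 85 mm and grips with 20 to 120 N. Pads are 22 mm wide; open, the fingers measure 114 mm over their backs; the gripper's body (76 mm by 85 mm) begins 54 mm behind the grasp point. The pads swing forward as they close: fully open they stand 13 mm farther back than shut.
Start: joints at [0.985, 0.326, -0.193, 1.052, 0, 1.437], TCP at [0.24, 0.495, 0.231] pointing down, gripper open.
Joint ranges: [-2.65, 2.65], [-0.97, 1.79], [-1.3, 1.35], [-1.93, 2.1], [-1.47, 1.37], [-3.14, 3.14]. Speed limits (rad/s): [2.57, 2.57, 3.14, 3.14, 3.14, 3.14].

INTERFACE

Orientations are given as a unit quaternion [w, x, y, z].
In Python, from cell import bot gives the robot as it stands. Calls block until the motion is done:
- bot.move_pose(position, orientation): joint-space move of the TCP to a pose.
- bot.move_linear(position, speed=0.15, rotation=None, until_force=None): straight line of the TCP; rotation=None keeps the orientation; speed is the mean speed in m/s. With until_force (N) it stops when the force on the tool has changed by that much, and returns True; else False.
- bot.goto_joints(angles): joint-space move.
- bot.set_gripper(opening, grasp_force=None): opening from 0.0 (shut) to 1.0 (fully open); grasp_force is the grip in N (None keeps the last); returns when the fingers have stopped.
- bot.wait(seconds).
- bot.solve_ik(position, orientation): joint angles nearest the present ones, or None.
- bot.camera(name): name is "side" or "top" or "wrist"; returns the picture (480x640x3 uint8, red, green, blue); there is no depth.
- bot.calibration(name): a dict with "mtx" (3x3 intrinsics, pixels), "extrinsics" (4x4, takes a point from world to camera coordinates); the wrist camera has in their place "hand_eye" (4x4, takes a point from camera to tool coordinates, whose origin is the TCP and whose axes are the flange's). Camera axes: x right, y down, z forward; pixel columns grow to the right and rows downward; lengths in m; the calibration is good to about 2 mm. A picture is of the moment at which its call begins: read the wrist's pose just before it. calibration takes no time and is no camera call.
A pose or a line that the arm cannot do raises bot.PlanningError and nothing moves.
- bot.close_job(): hands the job in; it is judged then, once.
Trained networks look in the newest picture that a camera, given by its name, has taken for a name from the list of things; names that differ only in an ending like _2 or _b are one class to them, and where a whole thing is asked for, a point or a joint stands for the part that bears it (a point fixed in the world has none). Each returns a list of dicts, best first, with "confidence" (0 to 1); they miss things now and then, are a little off and sometimes report something else, mostly with a low value. They report only what shows in the picture. A call takes as long as a camera call.
- bot.search_frame(camera, thing): "bbox" ([left, top, width, height] in pixels, round what is visible of it).
Readings, each from a call of its own:
- bot.read_clock(): time.
- bot.read_joint_positions(): joint angles.
- bot.read_joint_vel(): joint speeds.
- bot.read_joint_efforts(): joint torques, N m.
- bot.read_position(): TCP position.
- bot.read_tool_rot(): TCP orientation.
- bot.read_ft_force(): force on the tool from outside, world axes, zero at the start.
- bot.read_moment(): the same for the moment, N m.
- bot.read_gripper_width(): opening from 0.0 (shut) to 1.0 (fully open).
- bot.read_finger_force(): force on a finger pad.
Only numpy, scipy, OpenCV 4.12 (cv2) and the standard library are available. Lean on these libraries where they do the work, as an engineer would, in place of code of your own. Each camera call takes 0.05 s, during which the arm holds its last target. There are 200 camera calls.

TASK

Fit up the shorter of the two loose square tubes for welding: push it along the table top into the corner of the L-shaped steel fixture, until its long side lies flush along the long fence and its end butts against the short stop. Only push it, do not pick it up or tip it, leave the other loose things where they are, and come away from it when it is home.

Things in the scene. Friction and masses are not known exactly. Their poses are not given: they have to be found in the camera images.
- short_tube: the shorter square tube, a rust-spotted bare steel offcut 25 x 25 mm in section and 110 mm long, open at both ends, 3 mm wall, about 0.2 kg, loose on the table. Origin at the centre of its underside; y along its length (ends at y = +-55 mm), x across (sides at x = +-12.5 mm), z up to its top at 25 mm.
- fixture: corner fixture fixed to the table: two bright steel bars, 20 mm thick, 26 mm high (screw heads to 32), in an L. Origin: inside corner on the table top; z up. Long fence: face on plane x = 0, y 8 to 288 mm, bar behind it at x > 0. Short stop: face on plane y = 0, x -8 to -72 mm, bar at y < 0. Work lies at x < 0, y > 0 (robot side, left of the stop); a tube that is home: origin at x -12.5, y 55 mm, along y.
- long_tube: the longer square tube, 30 x 30 x 160 mm, dark steel, length along its y. Loose, not part of the job. Origin at the centre of its underside.
- packing_block: dark steel block 30 x 75 x 30 mm, length along its y. Loose, not part of the job. Origin at the centre of its underside.
- pipe: grey pipe stub, 42 mm across and 90 mm high, standing on end. Loose, not part of the job. Origin at the centre of its underside.
- nut: bright hexagon nut 33 x 29 x 14 mm. Loose, not part of the job. Origin at the centre of its underside.
- ground_block: bright ground steel block 40 x 50 x 40 mm. Loose, not part of the job. Origin at the centre of its underside.

How it is judged:
By the outcome, as a careful person would: the job done as asked, in the order asked, and still so for the second after the job is handed in, with the robot touching nothing.
It also fails if it takes over 45 s, if anything falls off the work surface, if the arm or the gripper's body presses on something with over 40 N, if the wrist force passes 120 N, or if a joint passes its speed limit or range.

## Working session

There is one attempt and no reset: what is moved stays moved. The work goes in short steps, each a Python script; the robot and the scene stay as the last script left them, time stands still between calls to the robot, and variables do not carry over. Pictures are saved under pics/ and viewed, at most 10 in all, crops included, and the job is handed in when it is done.

```bash
mkdir -p pics; ls; python3 - <<'E'
from cell import bot
import cv2
for n in("top","side"):
    im=bot.camera(n); cv2.imwrite(f"pics/{n}0.png",im[:,:,::-1])
    c=bot.calibration(n); print(n,c["mtx"].round(1).tolist(),c["extrinsics"].round(4).tolist())
    for t in("short_tube","fixture","long_tube"):
        print(t,[(d["bbox"],round(d["confidence"],2)) for d in bot.search_frame(n,t)[:2]])
print(bot.calibration("wrist"),bot.read_tool_rot(),bot.read_clock())
E
```

```text
pics
top [[460.5, 0.0, 313.0], [0.0, 460.5, 242.7], [0.0, 0.0, 1.0]] [[0.011, -0.9999, 0.0071, -0.0344], [-0.9958, -0.0117, -0.0912, 0.4883], [0.0913, -0.0061, -0.9958, 1.0451], [0.0, 0.0, 0.0, 1.0]]
short_tube [([183.2, 244.1, 50.5, 17.8], 0.91)]
fixture [([176.8, 191.7, 129.6, 35.8], 0.9)]
long_tube [([365.8, 244.3, 70.2, 15.7], 0.58)]
side [[491.0, 0.0, 318.0], [0.0, 491.0, 239.3], [0.0, 0.0, 1.0]] [[-0.5812, 0.8137, -0.0076, 0.309], [0.7046, 0.4985, -0.505, -0.3004], [-0.4071, -0.2989, -0.8631, 1.0875], [0.0, 0.0, 0.0, 1.0]]
short_tube [([410.7, 291.5, 66.0, 50.4], 0.98)]
fixture [([294.7, 270.9, 165.6, 141.8], 0.88)]
long_tube [([202.1, 165.3, 77.8, 56.1], 0.85)]
{'mtx': array([[346.93249603,   0.        , 322.62519095],
       [  0.        , 346.93249603, 238.47279548],
       [  0.        ,   0.        ,   1.        ]]), 'hand_eye': array([[-4.49399603e-04, -9.56923175e-01, -2.90340895e-01,
         7.27527164e-02],
       [ 9.99999874e-01, -3.65426970e-04, -3.43437705e-04,
        -1.17516906e-03],
       [ 2.22545106e-04, -2.90341013e-01,  9.56923219e-01,
        -1.43652225e-01],
       [ 0.00000000e+00,  0.00000000e+00,  0.00000000e+00,
         1.00000000e+00]])} [-4.70719948e-05  2.23994860e-01  9.74590316e-01 -1.29064293e-04] 0.4
```

View pics/top0.png

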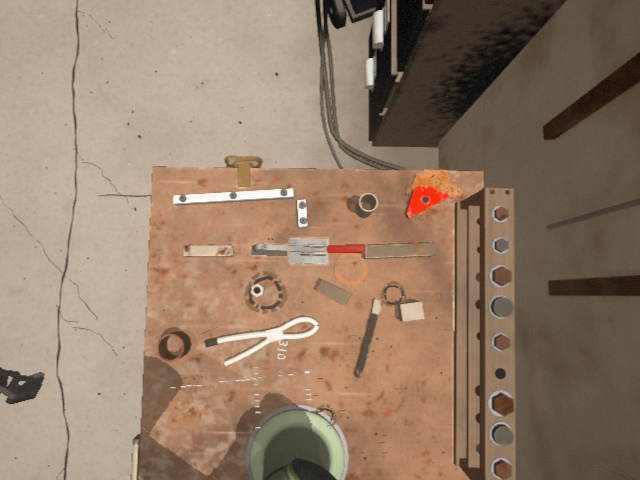

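View pics/side0.png

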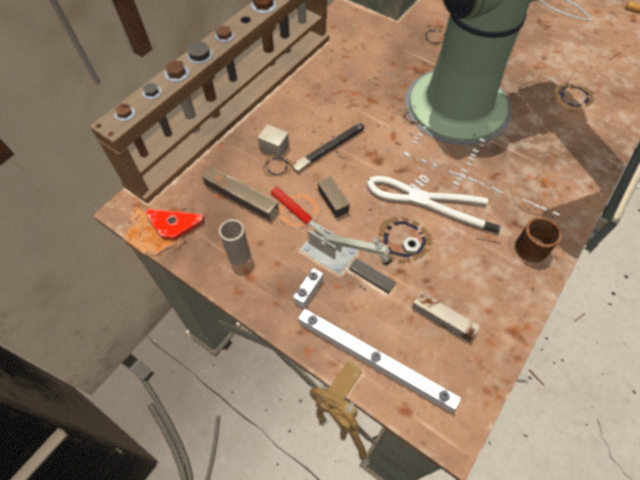

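The top view shows the short tube at about (208,251). The fixture's fence runs from (174,199) to (293,193), with the stop at (302,213). A toggle clamp sits at about (253–365,250). The way from the tube to the fence is open: push +x, then −y.

```bash
cat > h.py <<'E'
from cell import bot
import numpy as np, cv2
from scipy.spatial.transform import Rotation as Rn
def Rq(q): return Rn.from_quat([q[1],q[2],q[3],q[0]]).as_matrix()
def down(yaw):  # tool x axis at world angle yaw, tool z down
    return [0,float(np.cos(yaw/2)),float(np.sin(yaw/2)),0]
def cam(name,pose=None):   # K, camera->world 4x4
    c=bot.calibration(name)
    if name!="wrist": return c["mtx"],np.linalg.inv(c["extrinsics"])
    T=np.eye(4); T[:3,:3]=Rq(pose[1]); T[:3,3]=pose[0]
    return c["mtx"],T@c["hand_eye"]
def toworld(K,W,px,z):
    d=(W[:3,:3]@np.linalg.inv(K)@np.c_[np.atleast_2d(px),np.ones(len(np.atleast_2d(px)))].T).T
    s=(z-W[2,3])/d[:,2]; return (W[:3,3]+d*s[:,None])[:,:2]
def snap(fn):
    pose=(np.array(bot.read_position()),np.array(bot.read_tool_rot()))
    im=bot.camera("wrist"); cv2.imwrite("pics/"+fn+".png",im[:,:,::-1]); np.savez("pics/"+fn+".npz",p=pose[0],q=pose[1])
    return cam("wrist",pose)
def load(fn):
    d=np.load("pics/"+fn+".npz"); return cam("wrist",(d["p"],d["q"]))
E
python3 - <<'E'
from h import *
K,W=cam("top")
print("tube",toworld(K,W,[(184,251),(233,251)],.025).round(3).tolist())
print("fix",toworld(K,W,[(174,199),(293,193),(302,213),(297,199)],.026).round(3).tolist(), "clamp", toworld(K,W,[(253,248),(307,250)],.03).round(3).tolist())
for y in (0,np.pi):
  for p in ([.45,.17,.2],[.4,.2,.1]): 
    q=bot.solve_ik(p,down(y)); print(y,p,None if q is None else np.round(q,2))
E
```

```text
tube [[0.466, 0.268], [0.467, 0.156]]
fix [[0.587, 0.296], [0.604, 0.019], [0.557, -0.002], [0.59, 0.01]] clamp [[0.474, 0.109], [0.471, -0.015]]
0 [0.45, 0.17, 0.2] [ 0.21  0.22 -0.42  0.93  0.   -2.93]
0 [0.4, 0.2, 0.1] [ 0.3   0.28 -0.64  0.65  0.   -2.84]
3.141592653589793 [0.45, 0.17, 0.2] [ 0.21  0.22 -0.42  0.93  0.    0.21]
3.141592653589793 [0.4, 0.2, 0.1] [ 0.3   0.28 -0.64  0.65  0.    0.3 ]
```

```bash
python3 - <<'E'
from h import *
bot.move_pose([.5,.2,.17],down(np.pi)); snap("w1")
bot.move_linear([.5,.1,.17],speed=.25); snap("w2"); print(bot.read_clock())
E
```

```text
2.525
```

View pics/w1.png

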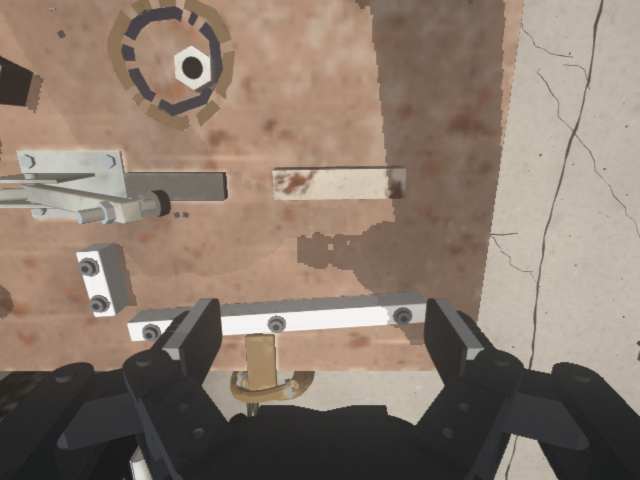

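View pics/w2.png

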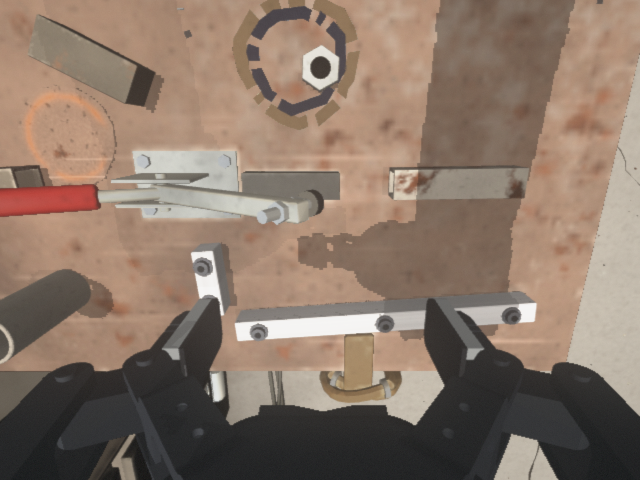

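```bash
python3 - <<'E'
import cv2,numpy as np
a=cv2.imread("pics/w1.png"); b=cv2.imread("pics/w2.png")
f=lambda im,x,y,w,h:cv2.resize(im[y:y+h,x:x+w],None,fx=4,fy=4,interpolation=cv2.INTER_CUBIC)
c=np.vstack([np.hstack([f(a,260,155,80,50),f(a,340,155,80,50)]),np.hstack([f(a,70,240,80,100),f(a,360,270,80,100)])])
cv2.imwrite("pics/c1.png",c); print(c.shape)
E
```

```text
(600, 640, 3)
```

View pics/c1.png

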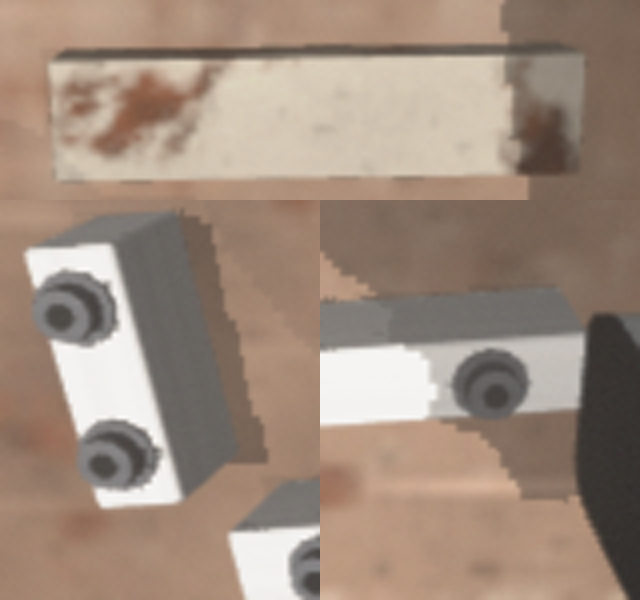

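```bash
python3 - <<'E'
from h import *
K,W=load("w1"); K2,W2=load("w2")
t=toworld(K,W,[(272.5,170.5),(406,168.5),(406,198.3),(273.75,200.3)],.025)
print("tube",t.round(4).tolist(),"c",t.mean(0).round(4),"len",np.linalg.norm(t[0]-t[1]),"w",np.linalg.norm(t[0]-t[3]))
print("tube w2 z.025",toworld(K2,W2,[(389,171),(528,169)],.025).round(4).tolist(), "z0",toworld(K2,W2,[(389,171),(528,169)],0).round(4).tolist())
ft=toworld(K,W,[(127.25,323.25),(360,307),(426,302.5)],.026); fb=toworld(K,W,[(360,295.75),(419.25,292)],0)
st=toworld(K,W,[(98.75,250.75),(115.75,314.5)],.026); sb=toworld(K,W,[(114.5,242.75),(129.5,304)],0)
for n,a in(("ft",ft),("fb",fb),("st",st),("sb",sb)):
    d=a[0]-a[-1]; print(n,a.round(4).tolist(),"ang",np.degrees(np.arctan2(d[1],d[0])).round(2))
E
```

```text
tube [[0.4557, 0.1579], [0.4541, 0.2674], [0.4787, 0.2691], [0.4805, 0.1579]] c [0.4673 0.2131] len 0.10952758394527853 w 0.024746837457480297
tube w2 z.025 [[0.4564, 0.1532], [0.4549, 0.2671]] z0 [[0.459, 0.1579], [0.4573, 0.2817]]
ft [[0.5968, 0.0161], [0.5798, 0.2336], [0.5752, 0.294]] ang -85.56
fb [[0.5812, 0.2363], [0.5771, 0.2949]] ang -85.99
st [[0.5251, 0.0029], [0.5876, 0.007]] ang -176.26
sb [[0.5259, 0.0016], [0.5904, 0.0054]] ang -176.59
```

The heights agree: the fence's top and table edges give the same line, and the tube comes out at 109.5 × 24.7 mm. I'll push with two fingers towards the fence and stop on force.

```bash
cat >> h.py <<'E'
A=np.radians(4.3); C=np.array([.598,.0075])
ex=np.array([np.cos(A),np.sin(A)]); ey=np.array([-np.sin(A),np.cos(A)])
def F(x,y,z): return [float(v) for v in C+x*ex+y*ey]+[z]
def toF(p): d=np.asarray(p)[:2]-C; return np.round([d@ex,d@ey],4)
E
python3 - <<'E'
from h import *
bot.set_gripper(.55)
bot.move_pose(F(-.17,.215,.08),down(np.pi+A))
bot.move_linear(F(-.17,.215,.007),speed=.12)
f0=np.array(bot.read_ft_force())
r=bot.move_linear(F(-.03,.215,.007),speed=.06,until_force=12)
print(r,toF(bot.read_position()),np.round(np.array(bot.read_ft_force())-f0,1))
p=toF(bot.read_position())
bot.move_linear(F(p[0]-.02,.215,.007),speed=.1)
bot.move_linear(F(p[0]-.02,.215,.17),speed=.25)
bot.move_pose(F(-.1,.2,.17),down(np.pi)); snap("w3"); print(bot.read_clock())
E
```

```text
True [-0.0385  0.2148] [ 0.1 -0.8 -0.5]
7.9833
```

View pics/w3.png

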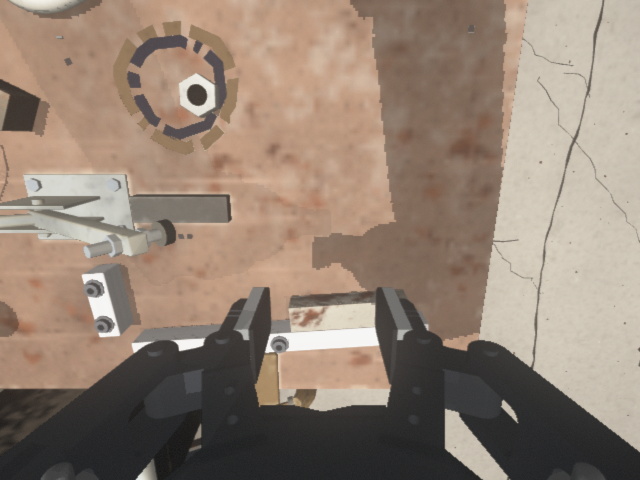

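The image shows the tube (cols 290–~400, rows 292–328) lying along the fence. Next I'll push its left end toward the stop with the fingers shut.

```bash
python3 - <<'E'
from h import *
bot.set_gripper(0)
q=down(np.pi+A)
bot.move_pose(F(-.02,.312,.08),q)
bot.move_linear(F(-.02,.312,.008),speed=.12)
r=bot.move_linear(F(-.02,.10,.008),speed=.06,until_force=12)
p=toF(bot.read_position()); print(r,p,np.round(bot.read_ft_force(),1))
bot.move_linear(F(p[0],p[1]+.02,.008),speed=.1)
bot.move_linear(F(p[0],p[1]+.02,.17),speed=.25)
bot.move_pose(F(-.09,.17,.17),down(np.pi)); snap("w4"); print(bot.read_clock())
E
```

```text
True [-0.0202  0.1257] [0.5 2.6 2. ]
14.2667
```

View pics/w4.png

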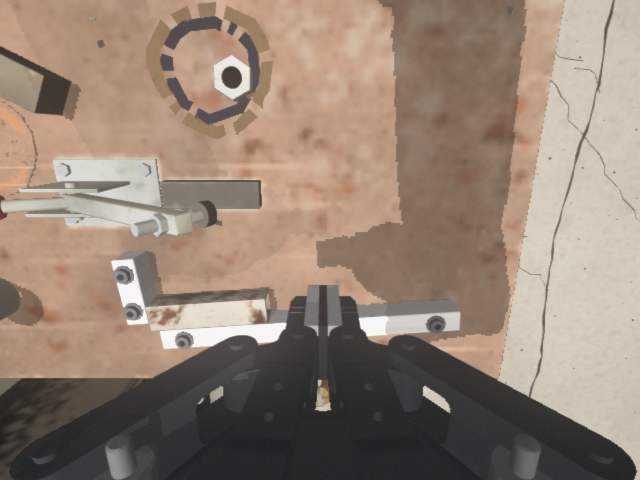

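The tube now butts the stop (col 150) and lies along the fence. One light settling push on the side, then another on the end, then a check.

```bash
python3 - <<'E'
from h import *
q=down(np.pi+A)
bot.set_gripper(.4)
bot.move_pose(F(-.055,.065,.1),q)
bot.move_linear(F(-.055,.065,.008),speed=.12)
r=bot.move_linear(F(-.025,.065,.008),speed=.04,until_force=12)
p=toF(bot.read_position()); print(r,p)
bot.move_linear(F(-.055,.065,.008),speed=.1)
bot.move_linear(F(-.055,.065,.1),speed=.25)
bot.set_gripper(0)
bot.move_pose(F(-.018,.15,.08),q)
bot.move_linear(F(-.018,.15,.008),speed=.12)
r=bot.move_linear(F(-.018,.11,.008),speed=.04,until_force=12)
p=toF(bot.read_position()); print(r,p)
bot.move_linear(F(-.018,.15,.008),speed=.1)
bot.move_linear(F(-.018,.15,.12),speed=.25)
bot.move_pose([.53,.2,.14],down(np.pi)); snap("w5"); print(bot.read_clock())
im=cv2.imread("pics/w5.png"); 
K,W=load("w5"); Wi=np.linalg.inv(W)
c=Wi@np.r_[F(-.012,.055,.025),1]; u=K@c[:3]; u=(u[:2]/u[2]).astype(int); print(u)
x,y=max(u[0]-100,0),max(u[1]-70,0)
cv2.imwrite("pics/c5.png",cv2.resize(im[y:y+140,x:x+200],None,fx=4,fy=4,interpolation=cv2.INTER_CUBIC)); print(x,y)
E
```

```text
True [-0.0386  0.065 ]
True [-0.018   0.1257]
21.2583
[154 295]
54 225
```

View pics/c5.png

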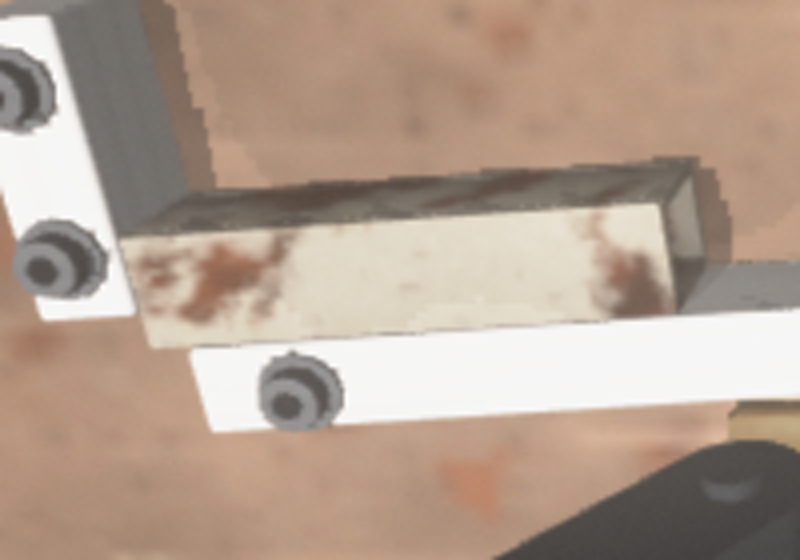

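The crop shows the tube's long side flush on the fence (row ~330) and its end tight against the stop (col ~130), with no gap at either. The arm is clear.

```bash
python3 -c "
from cell import bot
print(bot.close_job())"
```

```text
the job is handed in; nothing more can be done
None
```

The short tube is home: flush along the long fence and butted against the short stop. It was only pushed, the arm is clear of it, and I handed the job in after about 21 s of robot time.

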